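# Refit the filter cover and snap its tabs

## Robot

A 6-joint arm with a two-finger parallel gripper is mounted at the origin on the work surface. World frame = base frame: x ahead of the robot, y to its left, z up, the work surface at z = 0. Lengths are in m, angles in rad, forces in N, time in s.
With the tool pointing down it reaches from about 0.35 to 0.85 m from the base axis. Payload 8.1 kg.
Tool frame: the origin (TCP) lies at the very end of the fingers, on their centre line; the grasp point (between the pads) lies 19 mm behind it; z points along the fingers, y is the direction in which the jaws open and shut (so a half turn about z gives the same grasp; the last joint's range is limited). The gripper opens to 93 mm and grips with 3 to 60 N. Pads are 15 mm wide; open, the fingers measure 128 mm over their backs; the gripper's body (75 mm by 188 mm) begins 65 mm behind the grasp point.
Start: joints at [1.031, 0.13, 1.488, -0, 1.523, -0.085], TCP at [0.264, 0.539, 0.219] pointing down, gripper open.
Joint ranges: [-2.96, 2.96], [-0.89, 2.26], [0.02, 2.5], [-1.34, 4.48], [0, 2.73], [-2.66, 2.66]. Speed limits (rad/s): [2.39, 2.39, 2.79, 3.14, 3.14, 3.14].

## Interface

Orientations are given as a rotation vector (axis times angle).
In Python, from plant import * gives the robot as it stands.
- The arm moves only by the tool apply_moves, never from a script. Its argument "commands" is one flat list of numbers, 7 for each row, row after row: the shift along the world's x, y, z in cm, then the turn, a rotation vector about the world's x, y, z in rad, then the finger opening in cm, from 0 to 9.3. A call has 1 to 8 rows; each row shifts and turns the pose as measured when the row begins; what a row does not reach is not made up. A row lasts 1/8 s, in which the tool goes at most 62.5 mm and 10.7 degrees, less where a joint would pass 70% of its speed; a pose out of reach is approached as far as the arm can. A call with a gripper value outside its range is refused whole. The fingers move at their own pace and stop on an object; "squeeze" is the grip in N (left out, the last holds). Time passes only in rows, so rows that do not move let the fingers close. It gives the time, the measured TCP pose, the force and the opening at its end, in the units of the state.
- read_state(): the state, without advancing time (a new reading comes with each control period).
- read_camera(name): name is "scene" or "top" or "wrist"; returns (picture, depth): 420x560x3 uint8, blue, green, red; 420x560 float32, m along the optical axis (not along the pixel's ray), 0 where there is no reading.
- camera_model(name): a dict with "intrinsics" (3x3 intrinsics, pixels), "R" (3x3) and "t" (3): a world point X has camera coordinates R X + t. Camera axes: x right, y down, z forward; pixel columns grow to the right and rows downward; lengths in m; the calibration is good to about 2 mm. A picture is of the moment at which its call begins: read the wrist's pose just before it. camera_model takes no time and is no camera call; for the wrist camera it gives the pose at the moment of the call.
- close_job(): hands the job in, once; it reports no verdict.
Trained networks look in the newest picture that a camera, given by its name, has taken for a name from the list of things; names that differ only in an ending like _2 or _b are one class to them, and where a whole thing is asked for, a point or a joint stands for the part that bears it (a point fixed in the world has none). Each returns a list of dicts, best first, with "conf" (0 to 1); they miss things now and then, are a little off and sometimes report something else, mostly with a low value. They report only what shows in the picture. A call takes as long as a camera call.
- find_in(query, camera): "point" ([x, y, z] in m, in the coordinates of the camera as it stood for that picture, good to about 4 mm: the middle of the surface that is visible of it).
- cut_out(query, camera): "mask" (420x560 bool, what is visible of it).
- spot_point(query, camera): "point" ([x, y, z] in m, in the coordinates of the camera as it stood for that picture, good to about 4 mm: a listed point, or the origin of a listed thing).
The state is a dict: "t": time; "q": joint angles; "dq": joint speeds; "joint_torque": joint torques, N m; "tool_pos": TCP position; "orientation": TCP orientation; "force": force on the tool from outside, world axes, zero at the start; "wrist_torque": the same for the moment, N m; "opening": finger opening in m.
Only numpy, scipy, OpenCV 4.12 (cv2) and the standard library are available. Lean on these libraries where they do the work, as an engineer would, in place of code of your own. Each camera call takes 0.05 s, during which the arm holds its last target. There are 200 camera calls.

## Task

Refit the filter cover: pick up the loose grey cover from the bench and lay it in the sloping frame of the filter unit, flat and fully home on its ledge. Only then press down the four snap tabs around its rim until every one has snapped flat. Leave the other things on the bench where they are.

Things in the scene. Friction and masses are not known exactly. Their poses are not given: they have to be found in the camera images.
- cover: Loose rectangular grey plastic filter cover lying flat on the bench, rib up. Plate 126 mm along its x, 156 mm along its y, 8 mm thick, 0.2 to 0.4 kg. Origin: centre of its underside; z out of the plate's top. Four black snap tabs stand on it, one at the middle of each edge. Same after half a turn about z: it may go in either way round.
- rib (a point): Middle of the top edge of the cover's grip rib, 42 mm above the cover's underside, over its origin; axes as the cover's. The rib is 60 mm long along x, 12 mm thick across y, and stands 34 mm above the plate. 46 mm are free on each side of it (along y) before the tabs.
- seat (a point): Centre of the ledge plane in the sloping open frame of the fixed grey filter unit, 95 mm above the bench. z: the frame's normal, leaning 30 degrees from vertical, roughly towards the robot's right (-y); x: up the slope; y: along the frame's level long side. Home, the cover's underside lies on this plane, its z along this z and its long side along this y.
- frame_low (a point): Middle of the top inner edge of the frame's lower wall; axes as the seat's. The walls are 10 mm thick and rise 7 mm above the ledge; the recess between them is 134 mm along x by 164 mm along y: 4 mm play round the cover on each side. The unit's highest edge is 140 mm above the bench. The cover may lie against this wall, 4 mm down the slope.
- tab_x1 (a joint): Snap tab on the cover's +x edge: a flap 26 mm long, 28 mm wide, 4 mm thick, hinged 37 mm from the cover's centre with its free end towards the edge. 0 = standing up at 0.6 rad (free end about 15 mm proud), 0.6 rad = snapped down flat on the plate. It resists with up to about 10 N, and past 0.3 rad it snaps down and stays by itself.
- tab_x1_pad (a point): Point to press on tab_x1: middle of the flap's upper face, 18 mm from its hinge; moves with the flap. Up: 49.6 mm from the cover's centre along +x and 22 mm above the cover's underside; snapped down: 55 mm out and 12.5 mm above the underside.
- tab_y1 (a joint): Snap tab on the cover's +y edge: a flap 26 mm long, 28 mm wide, 4 mm thick, hinged 52 mm from the cover's centre with its free end towards the edge. 0 = standing up at 0.6 rad (free end about 15 mm proud), 0.6 rad = snapped down flat on the plate. It resists with up to about 10 N, and past 0.3 rad it snaps down and stays by itself.
- tab_y1_pad (a point): Point to press on tab_y1: middle of the flap's upper face, 18 mm from its hinge; moves with the flap. Up: 64.6 mm from the cover's centre along +y and 22 mm above the cover's underside; snapped down: 70 mm out and 12.5 mm above the underside.
- tab_x2 (a joint): Snap tab on the cover's -x edge: a flap 26 mm long, 28 mm wide, 4 mm thick, hinged 37 mm from the cover's centre with its free end towards the edge. 0 = standing up at 0.6 rad (free end about 15 mm proud), 0.6 rad = snapped down flat on the plate. It resists with up to about 10 N, and past 0.3 rad it snaps down and stays by itself.
- tab_x2_pad (a point): Point to press on tab_x2: middle of the flap's upper face, 18 mm from its hinge; moves with the flap. Up: 49.6 mm from the cover's centre along -x and 22 mm above the cover's underside; snapped down: 55 mm out and 12.5 mm above the underside.
- tab_y2 (a joint): Snap tab on the cover's -y edge: a flap 26 mm long, 28 mm wide, 4 mm thick, hinged 52 mm from the cover's centre with its free end towards the edge. 0 = standing up at 0.6 rad (free end about 15 mm proud), 0.6 rad = snapped down flat on the plate. It resists with up to about 10 N, and past 0.3 rad it snaps down and stays by itself.
- tab_y2_pad (a point): Point to press on tab_y2: middle of the flap's upper face, 18 mm from its hinge; moves with the flap. Up: 64.6 mm from the cover's centre along -y and 22 mm above the cover's underside; snapped down: 70 mm out and 12.5 mm above the underside.
- socket_big: Bystander: dark steel impact socket standing upright, 34 mm across, 50 mm high. Origin at the centre of its foot.
- socket_small: Bystander: dark steel socket standing upright, 26 mm across, 38 mm high. Origin at the centre of its foot.
- oil_bottle: Bystander: white plastic oil bottle, 50 mm across, 120 mm high. Origin at the centre of its foot.
- flap_wheel: Bystander: brown abrasive flap wheel lying flat, 60 mm across, 25 mm thick, its shank up to 47 mm. Origin at the centre of its underside.
- wrench: Bystander: steel wrench lying flat, 190 mm long along its x.
- air_ratchet: Bystander: air ratchet lying along its x, 260 mm long, 41 mm high.

How it is judged:
By the outcome, as a careful person would: the job done as asked, in the order asked, and still so for the second after the job is handed in, with the robot touching nothing.
It also fails if it takes over 58 s, if anything falls off the work surface, if the arm or the gripper's body presses on something with over 40 N, if the wrist force passes 120 N, or if a joint passes its speed limit or range.

## Working session

There is one attempt and no reset: what is moved stays moved. The work goes in short steps, Python scripts to look and compute and a tool call to move; the robot and the scene stay as the last step left them, time stands still between calls to the robot, and variables do not carry over. Pictures are saved under pics/ and viewed, about 8 in all and at most 12, crops included, and the job is handed in when it is done.

Besides the shell and the picture viewer there is one more tool, called after "Emit:" as name(argument=value, ...) on one line, values as JSON. apply_moves: Moves the arm, as the interface text tells. Its arguments: {"type":"object","properties":{"commands":{"type":"array"},"squeeze":{"type":"number"}},"required":["commands"]}

```bash
ls; mkdir -p pics; cat > h.py <<'E'
from plant import *
import numpy as np, cv2
from scipy.spatial.transform import Rotation as Ro
def w(cam,p,m=None):
    m=m or camera_model(cam); return np.array(m["R"]).T@(np.array(p)-np.array(m["t"]))
def spot(names,cam,f=spot_point):
    for n in names:
        for d in f(n,cam)[:2]: print(cam,n,round(d["conf"],2),w(cam,d["point"]).round(4))
def cloud(cam,depth,mask=None):
    m=camera_model(cam);K=np.array(m["intrinsics"]);v,u=np.nonzero((depth>0)&(mask if mask is not None else True))
    z=depth[v,u];P=np.c_[(u-K[0,2])/K[0,0]*z,(v-K[1,2])/K[1,1]*z,z]
    return (P-np.array(m["t"]))@np.array(m["R"]),u,v
E
python3 - <<'E'
from h import *
s=read_state();print(s)
for c in("scene","top"):
    im,d=read_camera(c);cv2.imwrite(f"pics/{c}0.png",im);np.save(f"{c}0.npy",d)
    spot(["cover","rib","seat","frame_low","tab_x1_pad","tab_y1_pad","oil_bottle"],c)
E
```

```text
pics
{'t': 0.0, 'q': array([ 1.03057881e+00,  1.31153842e-01,  1.48926430e+00,  3.39189551e-05,
        1.52296496e+00, -8.54002733e-02]), 'dq': array([ 0.00033647, -0.0003198 , -0.0006392 , -0.00050024, -0.00105446,
       -0.00038334]), 'joint_torque': array([ 6.60557475e-05, -5.59818542e+01, -4.91776228e+01,  7.67109124e-02,
        3.47817480e-02, -1.87069522e-04]), 'tool_pos': array([0.26326321, 0.53854626, 0.21760003]), 'orientation': array([-7.08154238e-01, -3.06013902e+00,  2.65907292e-03]), 'force': array([ 0.11484246, -0.02019146, -0.25087638]), 'wrist_torque': array([-0.03748356, -0.05896436, -0.02080208]), 'opening': 0.09322075697605892}
scene cover 0.8 [0.5614 0.1643 0.0045]
scene rib 0.82 [0.5633 0.1596 0.0404]
scene seat 0.75 [ 0.6063 -0.1609  0.0988]
scene frame_low 0.89 [ 0.5911 -0.22    0.0675]
scene tab_x1_pad 0.67 [0.5774 0.2049 0.0271]
scene tab_y1_pad 0.66 [0.5028 0.1878 0.0228]
scene oil_bottle 0.81 [ 0.8058 -0.0293  0.0045]
scene oil_bottle 0.36 [0.4652 0.4242 0.0007]
top cover 0.86 [ 0.5621  0.1624 -0.0057]
top cover 0.57 [ 0.6137 -0.1634  0.0958]
top rib 0.6 [0.5638 0.1641 0.0386]
top seat 0.73 [ 0.6105 -0.1655  0.0938]
top frame_low 0.56 [ 0.5896 -0.218   0.0681]
top tab_x1_pad 0.5 [0.5805 0.2089 0.0176]
top tab_y1_pad 0.56 [0.5018 0.1851 0.0168]
top oil_bottle 0.81 [ 0.8048 -0.0302 -0.0022]
```

View pics/scene0.png

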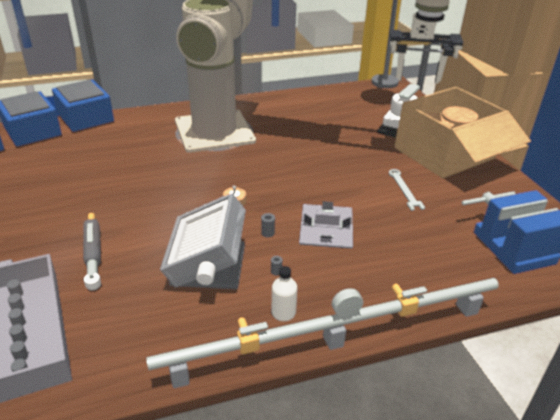

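View pics/top0.png

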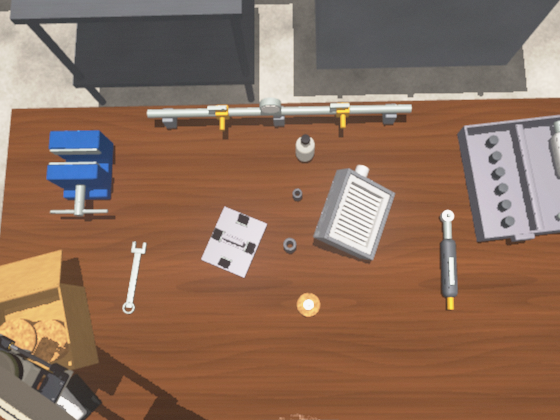

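```bash
python3 - <<'E'
from h import *
d=np.load("top0.npy");P,u,v=cloud("top",d)
# cover region: plate at z~8mm, rib at 42
c=np.array([.563,.163])
r=np.linalg.norm(P[:,:2]-c,axis=1)
for lo,hi,R in((.004,.013,.11),(.034,.047,.045)):
    s=P[(r<R)&(P[:,2]>lo)&(P[:,2]<hi)]
    rect=cv2.minAreaRect((s[:,:2]*1000).astype(np.float32));print(len(s),s.mean(0),rect,cv2.boxPoints(rect)/1000)
q=P[r<.13];print(np.histogram(q[:,2],bins=np.arange(-.01,.06,.004)))
# unit
c=np.array([.608,-.163]);r=np.abs(P[:,:2]-c).max(1)
s=P[(r<.16)&(P[:,2]>.03)&(P[:,2]<.16)]
rect=cv2.minAreaRect((s[:,:2]*1000).astype(np.float32));print(len(s),rect,cv2.boxPoints(rect)/1000,s[:,2].max())
E
```

```text
2092 [0.55873087 0.16160797 0.00777176] ((560.7808837890625, 160.29522705078125), (212.0513916015625, 210.58306884765625), 21.055946350097656) [[0.42400542 0.2204636 ]
 [0.49966362 0.02394116]
 [0.6975563  0.10012685]
 [0.6218981  0.29664928]]
108 [0.55953558 0.16259528 0.04058131] ((559.8336181640625, 162.49264526367188), (60.14807891845703, 12.225234985351562), 66.50948333740234) [[0.5422402  0.13734744]
 [0.5534522  0.13247448]
 [0.5774271  0.18763785]
 [0.56621504 0.1925108 ]]
(array([ 177, 1383, 2326, 1420, 1140,  474,  129,  102,   83,   38,    5,
         17,   57,   34,    2,    0,    0]), array([-0.01 , -0.006, -0.002,  0.002,  0.006,  0.01 ,  0.014,  0.018,
        0.022,  0.026,  0.03 ,  0.034,  0.038,  0.042,  0.046,  0.05 ,
        0.054,  0.058]))
4948 ((643.4434204101562, -116.53373718261719), (242.70606994628906, 218.27359008789062), 69.6755142211914) [[ 0.4989511  -0.19242422]
 [ 0.7036351  -0.26823857]
 [ 0.78793573 -0.04064325]
 [ 0.5832518   0.03517111]] 0.14423786991003382
```

The scene view shows the cover at (327,226) with its rib up, the unit at (207,240), and the big and small sockets between them at (268,225) and (277,264). In the top view the cover is at (233,242) and the unit's frame at (358,215). Next I fit the unit's frame and move above the cover.

```bash
cat >> h.py <<'E'
from scipy.optimize import least_squares
def fit_unit(P,verbose=True):
    """fit rim-top plane (tilt 30) & rectangle; returns seat pos and azimuth of up-slope"""
    c=np.array([.608,-.163,.10]);s=P[(np.linalg.norm(P[:,:2]-c[:2],axis=1)<.13)&(P[:,2]>.04)]
    best=None
    for az in np.radians(np.arange(55,85,.5)):
        x=np.array([np.cos(az)*np.cos(np.pi/6),np.sin(az)*np.cos(np.pi/6),.5]);z=np.array([-np.cos(az)/2,-np.sin(az)/2,np.cos(np.pi/6)]);y=np.cross(z,x)
        L=(s-c)@np.c_[x,y,z]
        h,e=np.histogram(L[:,2],bins=np.arange(-.06,.04,.002)); h2=h[20:40]
        X=L[np.abs(L[:,2]-.007)<.006]
        a=np.histogram(X[:,0],bins=np.arange(-.12,.12,.003))[0];b=np.histogram(X[:,1],bins=np.arange(-.12,.12,.003))[0]
        sc=(a**2).sum()+(b**2).sum()
        if best is None or sc>best[0]: best=(sc,az,X,h,e,a,b,np.c_[x,y,z])
    sc,az,X,h,e,a,b,Rm=best
    print("az",np.degrees(az));print("z",dict(zip((e[:-1]*1000).round(),h)))
    g=(np.arange(-.12,.1169,.003)*1000).round()
    print("x",[(i,j) for i,j in zip(g,a) if j>10]);print("y",[(i,j) for i,j in zip(g,b) if j>10])
    return c,az,Rm
E
python3 - <<'E'
from h import *
P,u,v=cloud("top",np.load("top0.npy"));print(fit_unit(P))
E
```

```text
az 84.5
z {np.float64(-60.0): np.int64(16), np.float64(-58.0): np.int64(16), np.float64(-56.0): np.int64(18), np.float64(-54.0): np.int64(21), np.float64(-52.0): np.int64(24), np.float64(-50.0): np.int64(31), np.float64(-48.0): np.int64(30), np.float64(-46.0): np.int64(29), np.float64(-44.0): np.int64(35), np.float64(-42.0): np.int64(36), np.float64(-40.0): np.int64(44), np.float64(-38.0): np.int64(65), np.float64(-36.0): np.int64(80), np.float64(-34.0): np.int64(100), np.float64(-32.0): np.int64(120), np.float64(-30.0): np.int64(111), np.float64(-28.0): np.int64(160), np.float64(-26.0): np.int64(196), np.float64(-24.0): np.int64(212), np.float64(-22.0): np.int64(216), np.float64(-20.0): np.int64(288), np.float64(-18.0): np.int64(321), np.float64(-16.0): np.int64(329), np.float64(-14.0): np.int64(331), np.float64(-12.0): np.int64(324), np.float64(-10.0): np.int64(278), np.float64(-8.0): np.int64(187), np.float64(-6.0): np.int64(167), np.float64(-4.0): np.int64(145), np.float64(-2.0): np.int64(139), np.float64(0.0): np.int64(162), np.float64(2.0): np.int64(177), np.float64(4.0): np.in
[... 1484 characters left out ...]
np.float64(-81.0), np.int64(51)), (np.float64(-78.0), np.int64(49)), (np.float64(-75.0), np.int64(50)), (np.float64(-72.0), np.int64(40)), (np.float64(-69.0), np.int64(40)), (np.float64(-66.0), np.int64(24)), (np.float64(-63.0), np.int64(30)), (np.float64(-60.0), np.int64(16)), (np.float64(-57.0), np.int64(15)), (np.float64(-54.0), np.int64(15)), (np.float64(-51.0), np.int64(11)), (np.float64(-48.0), np.int64(11)), (np.float64(-45.0), np.int64(12)), (np.float64(-42.0), np.int64(13))]
(array([ 0.608, -0.163,  0.1  ]), np.float64(1.4748032179352084), array([[ 0.08300486, -0.9953962 , -0.04792288],
       [ 0.86203839,  0.09584575, -0.4976981 ],
       [ 0.5       ,  0.        ,  0.8660254 ]]))
```

Emit:
apply_moves(commands=[3,-4,3,0,0,-0.18,9.3,3.5,-4.5,1,0,0,-0.18,5,3.5,-4.5,0,0,0,-0.18,5,3.5,-4.5,0,0,0,-0.18,5,3.5,-4.5,0,0,0,-0.18,5,3.5,-4.5,0,0,0,-0.18,5,3.5,-4.5,0,0,0,-0.18,5,3.5,-4.5,0,0,0,-0.18,5])

```text
t: 1.8
tool_pos: [0.5429, 0.1755, 0.2609]
orientation: [2.584, 1.785, 0.007]
force: [0.1, 0.6, -0.5]
opening: 0.0496
```

```bash
python3 - <<'E'
from h import *
im,d=read_camera("wrist");cv2.imwrite("pics/w1.png",im)
m=camera_model("wrist");print("cam pos",-np.array(m["R"]).T@np.array(m["t"]),np.array(m["R"])[2])
s=read_state();print(s["tool_pos"],Ro.from_rotvec(s["orientation"]).as_matrix().round(3))
spot(["cover","rib","tab_x1_pad","tab_y1_pad","tab_x2_pad","tab_y2_pad"],"wrist")
P,u,v=cloud("wrist",d);c=np.array([.5615,.163]);r=np.linalg.norm(P[:,:2]-c,axis=1)
q=P[(r<.04)&(P[:,2]>.034)&(P[:,2]<.05)];rect=cv2.minAreaRect((q[:,:2]*1000).astype(np.float32));print(len(q),q.mean(0),rect)
E
```

```text
cam pos [0.56913442 0.23016217 0.42554031] [-0.08109662 -0.22059532 -0.97198819]
[0.54631001 0.16941539 0.26049343] [[ 0.367  0.93   0.006]
 [ 0.93  -0.367 -0.002]
 [ 0.     0.006 -1.   ]]
wrist cover 0.7 [5.580e-01 1.638e-01 4.000e-04]
wrist rib 0.63 [0.5583 0.1628 0.0408]
wrist tab_x1_pad 0.92 [0.5731 0.2132 0.0241]
wrist tab_y1_pad 0.61 [0.499  0.1889 0.0187]
wrist tab_y1_pad 0.43 [ 0.8025 -0.0246  0.0009]
wrist tab_x2_pad 0.87 [0.5332 0.1169 0.0197]
wrist tab_y2_pad 0.86 [0.617  0.1371 0.0214]
532 [0.55719325 0.16675184 0.04037748] ((557.0912475585938, 166.09959411621094), (59.262638092041016, 12.074723243713379), 67.36508178710938)
```

View pics/w1.png

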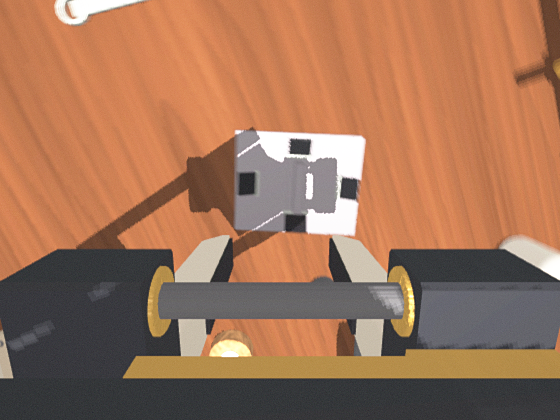

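The wrist view shows the cover at (300,183), its rib running vertically at (305,185). Before grasping I look at the unit from near.

Emit:
apply_moves(commands=[1,-5,1.5,0,0,0,5,1,-5,1.5,0,0,0,5,1,-5,1.5,0,0,0,5,1,-5,1.5,0,0,0,5,1,-5,1,0,0,0,5,1,-5,0,0,0,0,5,0,0,0,0,0,0,5,0,0,0,0,0,0,5])

```text
t: 3.15
tool_pos: [0.5995, -0.1158, 0.3341]
orientation: [2.55, 1.834, 0.009]
force: [-0.3, 0.1, 0.5]
opening: 0.05
```

```bash
python3 - <<'E'
from h import *
m=camera_model("wrist");im,d=read_camera("wrist");cv2.imwrite("pics/w2.png",im);np.save("w2.npy",d)
P,u,v=cloud("wrist",d);np.savez("w2c.npz",P=P,u=u,v=v)
m2=camera_model("wrist");print(np.abs(np.array(m["t"])-np.array(m2["t"])).max())
spot(["seat","frame_low","oil_bottle"],"wrist")
# iterative plane fit of rim: ransac planes with normal ~30deg lean
s=P[(np.abs(P[:,0]-.61)<.14)&(np.abs(P[:,1]+.16)<.14)&(P[:,2]>.04)&(P[:,2]<.16)]
rng=np.random.default_rng(0);res=[]
for _ in range(4000):
    a=s[rng.choice(len(s),3,replace=False)];n=np.cross(a[1]-a[0],a[2]-a[0]);l=np.linalg.norm(n)
    if l<1e-3: continue
    n/=l;n*=np.sign(n[2])
    if abs(np.degrees(np.arccos(n[2]))-30)>5: continue
    res.append(((np.abs((s-a[0])@n)<.0015).sum(),n,a[0]))
res.sort(key=lambda t:-t[0])
C=np.array([.608,-.163,.095])
for r in res[:12]: print(r[0],len(s),r[1].round(3),"az",np.degrees(np.arctan2(-r[1][1],-r[1][0])).round(1),"tilt",np.degrees(np.arccos(r[1][2])).round(1),"off at seat",((r[2]-C)@r[1]).round(4))
E
```

```text
0.00018311241538027795
wrist seat 0.8 [ 0.6092 -0.1583  0.0952]
wrist seat 0.44 [ 0.393  -0.0303  0.0021]
wrist frame_low 0.68 [ 0.5872 -0.2182  0.0675]
wrist oil_bottle 0.98 [ 0.8007 -0.0265  0.0015]
3440 17982 [-0.18  -0.471  0.864] az 69.1 tilt 30.3 off at seat -0.0029
3398 17982 [-0.176 -0.462  0.87 ] az 69.2 tilt 29.6 off at seat -0.0127
3378 17982 [-0.174 -0.477  0.861] az 70.0 tilt 30.5 off at seat -0.003
3375 17982 [-0.173 -0.47   0.866] az 69.8 tilt 30.0 off at seat -0.0124
3375 17982 [-0.169 -0.461  0.871] az 69.9 tilt 29.4 off at seat -0.0127
3350 17982 [-0.177 -0.472  0.864] az 69.5 tilt 30.3 off at seat -0.0124
3350 17982 [-0.175 -0.477  0.861] az 69.8 tilt 30.5 off at seat -0.0026
3332 17982 [-0.171 -0.478  0.861] az 70.3 tilt 30.5 off at seat -0.0028
3329 17982 [-0.181 -0.468  0.865] az 68.9 tilt 30.1 off at seat -0.0124
3305 17982 [-0.183 -0.477  0.86 ] az 69.0 tilt 30.7 off at seat -0.0126
3304 17982 [-0.167 -0.463  0.87 ] az 70.2 tilt 29.5 off at seat -0.0026
3286 17982 [-0.184 -0.469  0.864] az 68.6 tilt 30.2 off at seat -0.0132
```

View pics/w2.png

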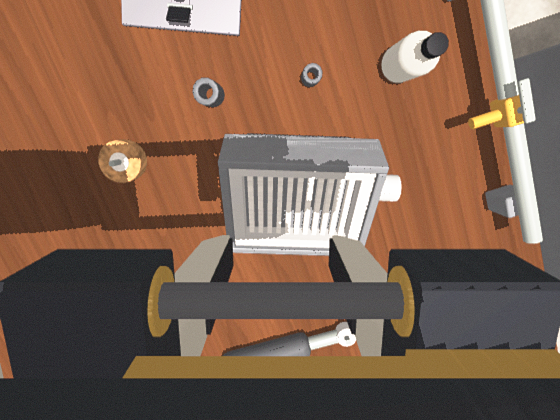

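```bash
cat > u.py <<'E'
from h import *
P=np.load("w2c.npz")["P"]
az=np.radians(69.4);n=np.array([-np.cos(az)/2,-np.sin(az)/2,np.cos(np.pi/6)]);x=np.array([np.cos(az)*np.cos(np.pi/6),np.sin(az)*np.cos(np.pi/6),.5]);y=np.cross(n,x)
C=np.array([.608,-.163,.095]);L=(P-C)@np.c_[x,y,n]
s=L[(np.abs(L[:,0])<.13)&(np.abs(L[:,1])<.14)&(np.abs(L[:,2])<.03)]
h,e=np.histogram(s[:,2],bins=np.arange(-.02,.02,.001));print(list(zip((e*1000).round(),h)))
img=np.full((300,300,3),0,np.uint8)
# max z in 1mm cells
o=np.argsort(s[:,2]);ss=s[o];i=(150-ss[:,0]*1000).astype(int);j=(150-ss[:,1]*1000).astype(int)
Z=np.zeros((300,300),np.uint8);Z[i,j]=np.clip((ss[:,2]+.02)/.04*255,1,255);Z=cv2.dilate(Z,np.ones((2,2)))
cv2.imwrite("pics/Z.png",cv2.resize(cv2.applyColorMap(Z,cv2.COLORMAP_JET),(600,600),interpolation=0))
rim=s[(s[:,2]>.001)&(s[:,2]<.008)]
for k,oth in((0,1),(1,0)):
    r=rim[np.abs(rim[:,oth])<.06];h,e=np.histogram(r[:,k],bins=np.arange(-.13,.13,.002));print("xy"[k],[(round(a*1000),b) for a,b in zip(e,h) if b>4])
E
python3 u.py
```

```text
[(np.float64(-20.0), np.int64(235)), (np.float64(-19.0), np.int64(249)), (np.float64(-18.0), np.int64(190)), (np.float64(-17.0), np.int64(181)), (np.float64(-16.0), np.int64(190)), (np.float64(-15.0), np.int64(231)), (np.float64(-14.0), np.int64(1200)), (np.float64(-13.0), np.int64(1730)), (np.float64(-12.0), np.int64(462)), (np.float64(-11.0), np.int64(160)), (np.float64(-10.0), np.int64(159)), (np.float64(-9.0), np.int64(144)), (np.float64(-8.0), np.int64(156)), (np.float64(-7.0), np.int64(178)), (np.float64(-6.0), np.int64(150)), (np.float64(-5.0), np.int64(216)), (np.float64(-4.0), np.int64(1128)), (np.float64(-3.0), np.int64(1879)), (np.float64(-2.0), np.int64(455)), (np.float64(-1.0), np.int64(163)), (np.float64(0.0), np.int64(187)), (np.float64(1.0), np.int64(215)), (np.float64(2.0), np.int64(358)), (np.float64(3.0), np.int64(1077)), (np.float64(4.0), np.int64(1346)), (np.float64(5.0), np.int64(219)), (np.float64(6.0), np.int64(8)), (np.float64(7.0), np.int64(0)), (np.float64(8.0), np.int64(0)), (np.float64(9.0), np.int64(0)), (np.float64(10.0), np.int64(0)), (np.float64(11.0), np.int64(0)), (np.float64(12.0), np.int64(0)), (np.float64(13.0), np.int64(0)), (np.float64(14.0), np.int64(0)), (np.float64(15.0), np.int64(0)), (np.float64(16.0), np.int64(0)), (np.float64(17.0), np.int64(0)), (np.float64(18.0), np.int64(0))]
x [(-76, np.int64(6)), (-74, np.int64(38)), (-72, np.int64(71)), (-70, np.int64(85)), (-68, np.int64(79)), (-66, np.int64(154)), (-64, np.int64(13)), (68, np.int64(17)), (70, np.int64(129)), (72, np.int64(167)), (74, np.int64(174)), (76, np.int64(196)), (78, np.int64(279)), (80, np.int64(6))]
y [(-92, np.int64(43)), (-90, np.int64(95)), (-88, np.int64(109)), (-86, np.int64(105)), (-84, np.int64(116)), (-82, np.int64(66)), (82, np.int64(123)), (84, np.int64(109)), (86, np.int64(104)), (88, np.int64(93)), (90, np.int64(93)), (92, np.int64(14))]
```

View pics/Z.png

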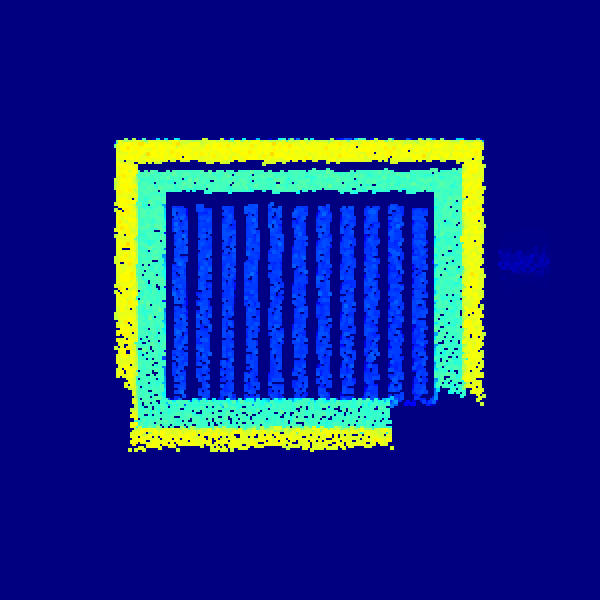

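The unit is well resolved: the rim runs all round, the ledge sits 7 mm below it, the azimuth is 69.4° and the seat is about (0.609,-0.160,0.094). Back to the cover.

Emit:
apply_moves(commands=[-0.7,4.7,0,0,0,-0.02,5,-0.7,4.7,-2,0,0,-0.02,5,-0.7,4.7,-2,0,0,-0.02,5,-0.7,4.7,-2.5,0,0,-0.02,5,-0.7,4.7,-2.5,0,0,0,5,-0.6,4.5,-2.5,0,0,0,5,0,0,0,0,0,0,5,0,0,0,0,0,0,5])

```text
t: 4.35
tool_pos: [0.5534, 0.1789, 0.2172]
orientation: [2.612, 1.739, 0.013]
force: [0.4, 0.2, 0.6]
opening: 0.0502
```

```bash
cat > cov.py <<'E'
from h import *
s=read_state();im,d=read_camera("wrist")
R=Ro.from_rotvec(s["orientation"]).as_matrix();print(s["tool_pos"],"tool y az",np.degrees(np.arctan2(R[1,1],R[0,1])),"z",R[:,2].round(3))
P,u,v=cloud("wrist",d);c=np.array([.5585,.1645]);r=np.linalg.norm(P[:,:2]-c,axis=1)
q=P[(r<.04)&(P[:,2]>.034)&(P[:,2]<.05)];print(len(q),q.mean(0),cv2.minAreaRect((q[:,:2]*1000).astype(np.float32)))
spot(["rib"],"wrist")
E
python3 cov.py
```

```text
[0.55337223 0.17893465 0.21721988] tool y az -22.683915424838844 z [ 0.009  0.002 -1.   ]
649 [0.55916052 0.16398072 0.04044538] ((558.908935546875, 162.6129913330078), (59.64651870727539, 11.458955764770508), 67.39930725097656)
wrist rib 0.86 [0.5591 0.1626 0.0417]
```

Emit:
apply_moves(commands=[0.6,-1.6,-4,0,0,0,5,0,0,-5,0,0,0,5,0,0,-3,0,0,0,5,0,0,0,0,0,0,5])

```text
t: 4.95
tool_pos: [0.5642, 0.1572, 0.1001]
orientation: [2.615, 1.726, 0.027]
force: [0.1, -0.2, 0.8]
opening: 0.0502
```

```bash
python3 cov.py
```

```text
[0.56416584 0.15723988 0.10006999] tool y az -23.145637148954926 z [ 0.019  0.003 -1.   ]
1452 [0.56073795 0.16455327 0.04247295] ((559.985595703125, 163.3533477783203), (59.29145050048828, 11.59218692779541), 66.66923522949219)
wrist rib 0.66 [0.5612 0.1599 0.0433]
```

Emit:
apply_moves(commands=[-0.3,0.5,-2,0,0.019,0,5,-0.1,0.1,-2.5,0,0,0,5,0,0,-2,0,0,0,5,0,0,-0.5,0,0,0,5,0,0,0,0,0,0,5])

```text
t: 5.68
tool_pos: [0.5662, 0.1654, 0.0356]
orientation: [2.621, 1.73, 0.02]
force: [0.4, -0.5, -0.3]
opening: 0.0501
```

```bash
python3 cov.py
```

```text
[0.56619305 0.16544425 0.03556489] tool y az -23.14224415058536 z [ 0.011  0.006 -1.   ]
2463 [0.56333625 0.17332015 0.04143157] ((563.4534912109375, 171.9034423828125), (38.770992279052734, 65.40521240234375), 43.37852478027344)
wrist rib 0.79 [0.5597 0.1594 0.0411]
wrist rib 0.6 [0.5011 0.1872 0.0215]
```

Emit:
apply_moves(commands=[-0.7,-0.2,-0.8,0,0.011,0,5,0,0,-0.8,0,0,0,5,0,0,0,0,0,0,5])

```text
t: 6.15
tool_pos: [0.56, 0.1634, 0.0206]
orientation: [-2.619, -1.728, -0.01]
force: [-0.4, -1.2, 0.2]
opening: 0.05
```

```bash
python3 -c "
from h import *
s=read_state();print(s['tool_pos'],s['force'],Ro.from_rotvec(s['orientation']).as_matrix()[:,2])"
```

```text
[0.56001907 0.1634409  0.02060276] [-0.42098981 -1.18217377  0.19026452] [ 0.00293239  0.00676397 -0.99997282]
```

Emit:
apply_moves(commands=[0,0,-0.4,0.007,0,0,4,0,0,0,0,0,0,0.8,0,0,0,0,0,0,0.8,0,0,0,0,0,0,0.8,0,0,0,0,0,0,0.8,0,0,0,0,0,0,0.8], squeeze=45)

```text
t: 6.9
tool_pos: [0.5603, 0.1635, 0.0167]
orientation: [-2.614, -1.725, -0.017]
force: [-0.5, 0.3, -0.4]
opening: 0.0115
```

Emit:
apply_moves(commands=[0,0,2,0,0,0,0.8,0,0,4.5,0,0,0,0.8,0,0,5,0,0,0,0.8,0,0,5,0,0,0,0.8,0,0,5,0,0,0,0.8,0,-1,2,0,0,0.04,0.8,0,0,0,0,0,0,0.8])

```text
t: 7.78
tool_pos: [0.5558, 0.1526, 0.2644]
orientation: [-2.578, -1.778, -0.015]
force: [0.0, 0.4, -4.7]
opening: 0.0116
```

```bash
python3 - <<'E'
from h import *
im,d=read_camera("wrist");cv2.imwrite("pics/w3.png",im);s=read_state();print(s)
spot(["rib"],"wrist")
E
```

```text
{'t': 7.825, 'q': array([0.17088335, 0.04699047, 1.49590535, 0.01343771, 1.59551918,
       0.53480771]), 'dq': array([ 0.00769915,  0.02786624,  0.03554595,  0.0047279 , -0.01858559,
        0.00753988]), 'joint_torque': array([-5.05008772e-01, -5.31351686e+01, -5.06677544e+01,  1.90596393e-02,
        1.89418858e-01, -2.23232573e-01]), 'tool_pos': array([0.55551821, 0.1529659 , 0.26323364]), 'orientation': array([-2.57747538, -1.77704981, -0.01333065]), 'force': array([ 0.26019156,  0.31368134, -2.59020372]), 'wrist_torque': array([-0.01225454,  0.08560535, -0.01559932]), 'opening': 0.011814907262133228}
wrist rib 0.6 [0.5559 0.1537 0.2852]
```

View pics/w3.png

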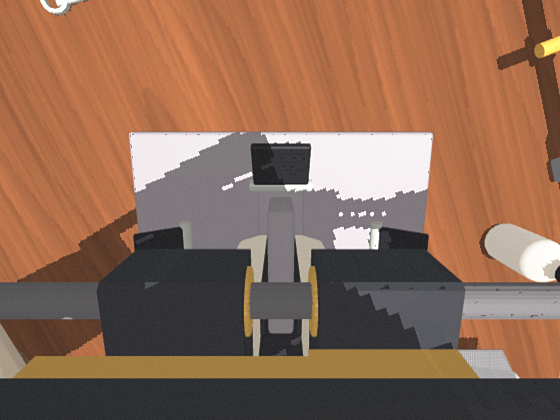

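The cover is held squarely: its far edge is level at row 132, with the tabs clear of the fingers. Carrying it over the unit and tilting.

Emit:
apply_moves(commands=[0.3,-4.5,0.5,0,0,0,0.8,0.4,-4.7,0,0,0,0,0.8,0.4,-4.7,0,0,0,0,0.8,0.4,-4.7,0,0,0,0,0.8,0.4,-4.7,0,0.164,-0.062,0,0.8,0.4,-4.7,0,0.164,-0.062,0,0.8,0.4,-4.7,0,0.164,-0.062,0,0.8,0,0,0,0,0,0,0.8])

```text
t: 8.88
tool_pos: [0.5738, -0.179, 0.2474]
orientation: [-2.255, -1.555, -0.619]
force: [0.6, 0.3, -3.3]
opening: 0.0113
```

```bash
cat > pose.py <<'E'
from h import *
# seat frame pose of tool; dz = height of tcp above ledge
S=np.array([.6092,-.1598,.0938]);az=np.radians(69.4)
n=np.array([-np.cos(az)/2,-np.sin(az)/2,np.cos(np.pi/6)]);x=np.array([np.cos(az)*np.cos(np.pi/6),np.sin(az)*np.cos(np.pi/6),.5]);y=np.cross(n,x)
F=np.c_[x,y,n]
def rep(target=None):
    s=read_state();R=Ro.from_rotvec(s["orientation"]).as_matrix()
    G=np.c_[x,-y,-n]  # wanted tool axes; sign check
    if R[:,1]@G[:,1]<0: G=np.c_[-x,y,-n]
    print("t",s["t"],"tcp",s["tool_pos"].round(4),"in seat mm",(F.T@(s["tool_pos"]-S)*1000).round(1),"turn needed(world)",Ro.from_matrix(G@R.T).as_rotvec().round(3),"force",s["force"].round(1),"seat-force",(F.T@s["force"]).round(1),"q",s["q"].round(2),"open",s["opening"])
    if target is not None: print("shift cm",((S+F@(np.array(target)/1000)-s["tool_pos"])*100).round(2))
    return s,R
E
python3 - <<'E'
from pose import *
s,R=rep([0,0,110])
im,d=read_camera("wrist");P,u,v=cloud("wrist",d)
L=(P-s["tool_pos"])@R
q=L[(np.abs(L[:,2]-.0087)<.003)&(np.abs(L[:,0])<.09)&(np.abs(L[:,1])<.1)]
print(len(q),q.max(0),q.min(0))
A=np.c_[q[:,:2],np.ones(len(q))];print(np.linalg.lstsq(A,q[:,2],rcond=None)[0])
for lo in np.arange(-.07,.07,.02):
    t=q[(q[:,1]>lo)&(q[:,1]<lo+.02)];print(lo.round(3),len(t),t[:,0].max().round(4) if len(t) else "")
for lo in (.035,.045,.055):
    t=q[(q[:,0]>lo)&(q[:,0]<lo+.01)];print("y",t[:,1].min(),t[:,1].max())
E
```

```text
t 8.875 tcp [ 0.5738 -0.179   0.2474] in seat mm [ 50.5  26.4 148.2] turn needed(world) [-0.037 -0.013 -0.003] force [ 0.6  0.3 -3.3] seat-force [-1.2 -0.5 -3.1] q [-0.7   0.23  1.43  0.51  1.7  -0.33] open 0.011267726871373977
shift cm [ 1.6  -3.23 -5.83]
26071 [0.06410191 0.07743259 0.01169984] [ 0.00118774 -0.07800237  0.00570301]
[1.96412999e-02 1.11200590e-06 9.60294186e-03]
-0.07 3450 0.0636
-0.05 4234 0.0637
-0.03 3488 0.0638
-0.01 1143 0.0638
0.01 3569 0.0639
0.03 4197 0.064
0.05 3465 0.0641
0.07 1181 0.0641
y -0.07786096262074728 0.07698001544740322
y -0.07794149654020963 0.07689313575571685
y -0.07786321060876869 0.07688747233479763
```

Emit:
apply_moves(commands=[1,-2,-1.5,-0.03,-0.01,0,0.8,0.6,-1.2,-2,0,0,0,0.8,0,0,0,0,0,0,0.8])

```text
t: 9.3
tool_pos: [0.5911, -0.2034, 0.2107]
orientation: [-2.271, -1.587, -0.603]
force: [0.1, 0.6, -4.3]
opening: 0.0118
```

```bash
python3 -c "
from pose import *
rep([0,0,60])"
```

```text
t 9.3 tcp [ 0.5911 -0.2034  0.2107] in seat mm [ 17.6   1.6 124.8] turn needed(world) [-0.005 -0.008 -0.011] force [ 0.1  0.6 -4.3] seat-force [-1.6  0.1 -4. ] q [-0.7   0.3   1.4   0.49  1.64 -0.37] open 0.01182543559238561
shift cm [ 0.75  1.55 -6.49]
```

Emit:
apply_moves(commands=[0,0.2,-2.5,0,0,-0.01,0.8,0.2,0.7,-2,0,-0.008,0,0.8,0.3,0.7,-1.3,0,0,0,0.8,0,0,0,0,0,0,0.8])

```text
t: 9.8
tool_pos: [0.5981, -0.1793, 0.1546]
orientation: [-2.275, -1.591, -0.612]
force: [-0.2, -0.7, -3.5]
opening: 0.0115
```

```bash
python3 -c "
from pose import *
rep([0,0,40])"
```

```text
t 9.8 tcp [ 0.5981 -0.1793  0.1546] in seat mm [11.2  3.6 63.7] turn needed(world) [-0.002  0.001 -0.009] force [-0.2 -0.7 -3.5] seat-force [-2.4 -0.  -2.7] q [-0.67  0.32  1.49  0.5   1.53 -0.39] open 0.011459894706360139
shift cm [ 0.41  0.08 -2.62]
```

Emit:
apply_moves(commands=[0.3,-0.5,-1.2,0,0,-0.009,0.8,0.1,0.2,-1,0,0,0,0.8,0,0,0,0,0,0,0.8,0,0,0,0,0,0,0.8])

```text
t: 10.3
tool_pos: [0.6035, -0.1831, 0.1334]
orientation: [-2.285, -1.583, -0.616]
force: [0.2, -0.4, -4.2]
opening: 0.0116
```

```bash
python3 -c "
from pose import *
rep([0,0,28])"
```

```text
t 10.3 tcp [ 0.6035 -0.1831  0.1334] in seat mm [-0.8 -2.8 46.2] turn needed(world) [ 0.     0.003 -0.   ] force [ 0.2 -0.4 -4.2] seat-force [-2.4 -0.3 -3.5] q [-0.67  0.35  1.49  0.5   1.49 -0.4 ] open 0.011594480174284822
shift cm [ 0.08  1.02 -1.54]
```

Emit:
apply_moves(commands=[0.0,0.5,-0.8,0,0,0,0.8,0.1,0.4,-0.6,0,0,0,0.8,0,0,0,0,0,0,0.8,0,0,0,0,0,0,0.8])

```text
t: 10.8
tool_pos: [0.6045, -0.1736, 0.1187]
orientation: [-2.285, -1.583, -0.616]
force: [-0.8, -0.2, -3.8]
opening: 0.0117
```

```bash
python3 -c "
from pose import *
rep([0,0,17])"
```

```text
t 10.8 tcp [ 0.6045 -0.1736  0.1187] in seat mm [-0.2 -0.5 28.9] turn needed(world) [0.    0.003 0.   ] force [-0.8 -0.2 -3.8] seat-force [-2.3  0.7 -3. ] q [-0.66  0.35  1.51  0.5   1.46 -0.4 ] open 0.011651770594328656
shift cm [ 0.17  0.59 -1.02]
```

Emit:
apply_moves(commands=[0.1,0.3,-0.5,0,0,0,0.8,0.1,0.2,-0.3,0,0,0,0.8,0,0,0,0,0,0,0.8])

```text
t: 11.18
tool_pos: [0.6069, -0.1686, 0.1107]
orientation: [-2.286, -1.584, -0.617]
force: [0.6, -0.3, -2.4]
opening: 0.0118
```

```bash
python3 -c "
from pose import *
rep([0,0,17])
m=read_camera('scene')[0]
cv2.imwrite('pics/s4.png',cv2.resize(m[150:320,130:300],None,fx=3.5,fy=3.5,interpolation=2))"
```

```text
t 11.175 tcp [ 0.6069 -0.1686  0.1107] in seat mm [ 0.6 -1.  19.2] turn needed(world) [0.001 0.004 0.   ] force [ 0.6 -0.3 -2.4] seat-force [-1.2 -0.7 -2.1] q [-0.65  0.36  1.52  0.51  1.44 -0.4 ] open 0.01178728711928751
shift cm [-0.07  0.09 -0.22]
```

View pics/s4.png

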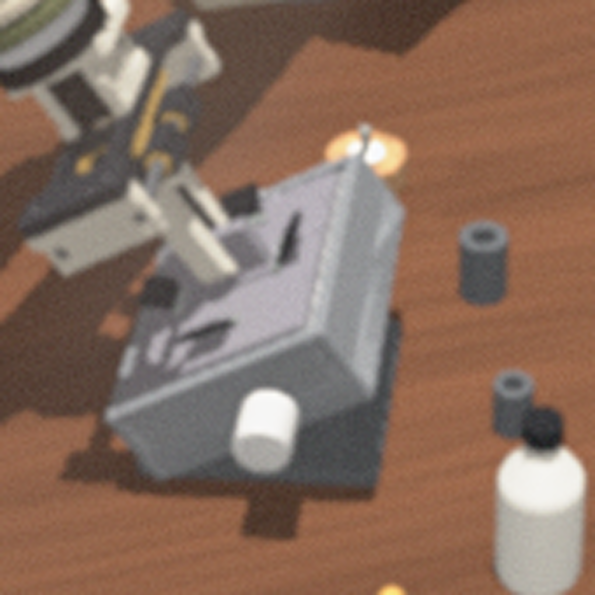

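The cover is inside the recess, and its weight is starting to come off. Pressing the last few millimetres.

Emit:
apply_moves(commands=[0,0.1,-0.3,0,0,0,0.8,0.05,0.1,-0.2,0,0,0,0.8,0,0,0,0,0,0,0.8])

```text
t: 11.6
tool_pos: [0.6075, -0.169, 0.1102]
orientation: [-2.287, -1.587, -0.618]
force: [-0.6, -0.2, -3.4]
opening: 0.0117
```

```bash
python3 -c "
from pose import *
rep([0,0,17])"
```

```text
t 11.6 tcp [ 0.6075 -0.169   0.1102] in seat mm [ 0.3 -1.7 18.8] turn needed(world) [ 0.003  0.006 -0.   ] force [-0.6 -0.2 -3.4] seat-force [-2.   0.5 -2.8] q [-0.65  0.36  1.52  0.51  1.44 -0.41] open 0.011699301348391965
shift cm [-0.13  0.12 -0.17]
```

Emit:
apply_moves(commands=[0.0,0.35,-0.5,0,0,0,0.8,0,0.2,-0.3,0,0,0,0.8])

```text
t: 11.85
tool_pos: [0.6081, -0.1688, 0.1094]
orientation: [-2.292, -1.594, -0.62]
force: [-13.5, -7.1, 14.8]
opening: 0.0116
```

```bash
python3 -c "
from pose import *
rep([0,0,17])"
```

```text
t 11.85 tcp [ 0.6081 -0.1688  0.1094] in seat mm [ 0.2 -2.1 17.9] turn needed(world) [0.01  0.011 0.   ] force [-13.5  -7.1  14.8] seat-force [-2.5 10.1 18.5] q [-0.65  0.35  1.53  0.5   1.43 -0.41] open 0.011583633255428024
shift cm [-0.19  0.1  -0.09]
```

Contact is 18 N along the normal at the expected height. I release it and look.

Emit:
apply_moves(commands=[0,0,0,0,0,0,2,0,0,0,0,0,0,4,0,0,0,0,0,0,4,-0.6,-1.8,3,0,0,0,4,-0.9,-2.4,4.5,0,0,0,4,-0.9,-2.4,4.5,0,0,0,4,0,0,0,0,0,0,4])

```text
t: 12.72
tool_pos: [0.5836, -0.2335, 0.2309]
orientation: [-2.288, -1.593, -0.62]
force: [0.6, -0.0, 0.3]
opening: 0.0399
```

```bash
cat > look.py <<'E'
from pose import *
import sys
def look(tag):
    rep([0,0,40]);im,d=read_camera("wrist");cv2.imwrite(f"pics/{tag}.png",im)
    P,u,v=cloud("wrist",d);L=(P-S)@F
    s=L[(np.abs(L[:,0])<.085)&(np.abs(L[:,1])<.1)&(L[:,2]>-.03)&(L[:,2]<.03)]
    pl=s[(np.abs(s[:,0])<.066)&(np.abs(s[:,1])<.08)&(np.abs(s[:,2]-.008)<.005)]
    A=np.c_[pl[:,:2],np.ones(len(pl))];c=np.linalg.lstsq(A,pl[:,2],rcond=None)[0]
    k=np.abs(A@c-pl[:,2])<.001;c=np.linalg.lstsq(A[k],pl[k,2],rcond=None)[0];print("plate n",k.sum(),"slopes",c[:2].round(4),"h mm",c[2]*1000)
    # rim height
    rm=s[((s[:,0]>.072)&(s[:,0]<.076))|((np.abs(s[:,1])>.084)&(np.abs(s[:,1])<.09))];rm=rm[np.abs(rm[:,2]-.007)<.005];print("rim h",np.median(rm[:,2])*1000,len(rm))
    q=pl[np.abs(np.c_[pl[:,:2],np.ones(len(pl))]@c-pl[:,2])<.0012]
    print("plate ext",np.percentile(q,[.3,99.7],axis=0)[:,:2].round(4).tolist())
    dark=None
    for nm,(a,b) in dict(x1=(1,0),x2=(-1,0),y1=(0,1),y2=(0,-1)).items():
        o,w=(L[:,0]*a,L[:,1]) if a else (L[:,1]*b,L[:,0])
        e=62 if a else 77
        t=L[(o>(e-8)/1000)&(o<(e+2)/1000)&(np.abs(w)<.012)&(L[:,2]>0)&(L[:,2]<.04)];print(nm,len(t),"top mm",(np.percentile(t[:,2],[10,50,95])*1000).round(1) if len(t)>5 else "")
if __name__=="__main__": look(sys.argv[1])
E
python3 look.py w5
```

```text
t 12.725 tcp [ 0.5836 -0.2335  0.2309] in seat mm [  1.   -2.  157.7] turn needed(world) [ 0.007  0.01  -0.002] force [ 0.6 -0.   0.3] seat-force [ 0.3 -0.5  0.2] q [-0.75  0.3   1.36  0.49  1.67 -0.39] open 0.03993754042476117
shift cm [  1.85   5.5  -10.24]
plate n 10599 slopes [0.0003 0.0043] h mm 5.799927385340378
rim h 4.51461534636541 2681
plate ext [[-0.0648, -0.0774], [0.0584, 0.0767]]
x1 149 top mm [4.6 5.5 7.1]
x2 241 top mm [19.7 22.  23.9]
y1 152 top mm [ 5.1 22.6 24.5]
y2 171 top mm [ 4.6 22.  23.9]
```

View pics/w5.png

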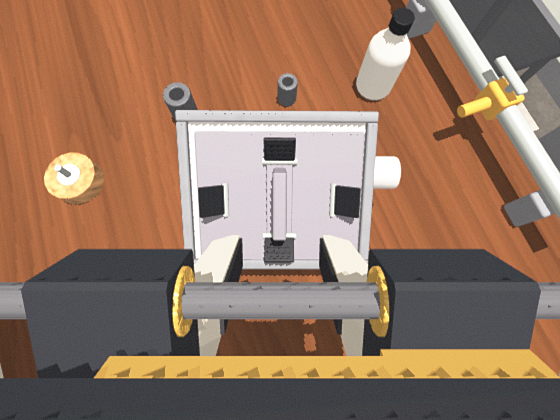

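The cover lies flat in the frame. In the image it fills the recess (190–370, 120–268), its top is about 1.3 mm above the rim (1 mm is nominal), its slopes are under 0.3°, and it rests against the lower wall. All four tabs are still up. Next I close the fingers and press the tabs.

```bash
python3 -c "
from pose import *
rep([52,0,45]);print((F/10).round(3))"
```

```text
t 12.775 tcp [ 0.583  -0.232   0.2282] in seat mm [  0.7  -0.8 154.8] turn needed(world) [ 0.004  0.007 -0.002] force [ 0.6  0.3 -1. ] seat-force [-0.1 -0.5 -1.1] q [-0.75  0.3   1.37  0.49  1.67 -0.39] open 0.03994252248817155
shift cm [ 3.42  9.33 -6.94]
[[ 0.03  -0.094 -0.018]
 [ 0.081  0.035 -0.047]
 [ 0.05  -0.     0.087]]
```

Emit:
apply_moves(commands=[1.2,3.1,-1.2,0,0.005,0,0,1.1,3.1,-1.8,0,0,0,0,1.1,2.5,-2.2,0,0,0,0,0,0.4,-1,0,0,0,0,0,0,0,0,0,0,0,0,0,0,0,0,0,0])

```text
t: 13.52
tool_pos: [0.6143, -0.1343, 0.1555]
orientation: [-2.279, -1.581, -0.603]
force: [-0.5, -0.4, -0.3]
opening: 0.0007
```

```bash
python3 -c "
from pose import *
rep([52,0,30])"
```

```text
t 13.525 tcp [ 0.6143 -0.1343  0.1555] in seat mm [53.1  4.2 40.6] turn needed(world) [-0.003 -0.008 -0.004] force [-0.5 -0.4 -0.3] seat-force [-0.6  0.3 -0. ] q [-0.6   0.3   1.51  0.51  1.49 -0.32] open 0.0006636858624527538
shift cm [ 0.54  0.26 -0.98]
```

Emit:
apply_moves(commands=[0.5,0.2,-0.9,0,0,0,0,0.15,0.4,-0.8,0,0,0,0,0.15,0.4,-0.8,0,0,0,0,0,0,0,0,0,0,0])

```text
t: 14.02
tool_pos: [0.6245, -0.1265, 0.1322]
orientation: [-2.283, -1.581, -0.609]
force: [-0.1, 0.1, -0.3]
opening: 0.0007
```

```bash
python3 -c "
from pose import *
rep([52,0,12])"
```

```text
t 14.025 tcp [ 0.6245 -0.1265  0.1322] in seat mm [50.9 -2.6 14.9] turn needed(world) [-0.001 -0.003 -0.001] force [-0.1  0.1 -0.3] seat-force [-0.1  0.1 -0.3] q [-0.58  0.33  1.52  0.51  1.44 -0.32] open 0.0006767878127005168
shift cm [-0.16  0.32 -0.2 ]
```

Probably snapped: there is no force at 14.9 mm. I press on until contact.

Emit:
apply_moves(commands=[0.1,0.35,-0.5,0,0,0,0,0.1,0.3,-0.5,0,0,0,0])

```text
t: 14.28
tool_pos: [0.6258, -0.1259, 0.131]
orientation: [-2.287, -1.588, -0.608]
force: [-35.4, -14.4, 43.5]
opening: 0.0005
```

```bash
python3 -c "
from pose import *
rep([52,0,12])"
```

```text
t 14.275 tcp [ 0.6258 -0.1259  0.131 ] in seat mm [51.2 -3.6 13.4] turn needed(world) [ 0.005 -0.    -0.002] force [-35.4 -14.4  43.5] seat-force [-0.7 28.  50.6] q [-0.57  0.32  1.52  0.51  1.44 -0.32] open 0.0005422249839917338
shift cm [-0.29  0.26 -0.08]
```

Emit:
apply_moves(commands=[-0.5,-1.4,2.6,0,0,0,0,-0.5,-1.4,2.6,0,0,0,0,-1.3,-3,-1,0,0,0,0,-1.1,-3,-1.8,0,0,0,0,-1,-2.8,-1.8,0,0,0,0,0,0,0,0,0,0,0])

```text
t: 15.02
tool_pos: [0.581, -0.2478, 0.1408]
orientation: [-2.292, -1.592, -0.61]
force: [-0.0, 0.5, -0.9]
opening: 0.0007
```

```bash
python3 -c "
from pose import *
rep([-59,0,30])"
```

```text
t 15.025 tcp [ 0.581  -0.2478  0.1408] in seat mm [-56.4  -4.6  86.8] turn needed(world) [ 0.011  0.004 -0.001] force [-0.   0.5 -0.9] seat-force [-0.   0.2 -1. ] q [-0.76  0.39  1.42  0.47  1.55 -0.47] open 0.0007234504882227364
shift cm [ 0.5   2.61 -5.05]
```

Emit:
apply_moves(commands=[0.1,0.8,-2,0.01,0.004,0,0,0.2,0.9,-1.9,0,0,0,0,0.1,0.6,-1,0,0,0,0,0,0,0,0,0,0,0])

```text
t: 15.52
tool_pos: [0.5862, -0.2204, 0.0888]
orientation: [-2.282, -1.586, -0.612]
force: [-0.4, -0.9, 0.6]
opening: 0.0003
```

```bash
python3 -c "
from pose import *
rep([-59,0,14])"
```

```text
t 15.525 tcp [ 0.5862 -0.2204  0.0888] in seat mm [-58.6   0.2  28.1] turn needed(world) [-0.     0.    -0.003] force [-0.4 -0.9  0.6] seat-force [-0.6  0.1  1. ] q [-0.73  0.42  1.49  0.49  1.46 -0.48] open 0.00028105147109190663
shift cm [ 0.26  0.62 -1.24]
```

Emit:
apply_moves(commands=[0.1,0.3,-0.7,0,0,0,0,0.1,0.4,-0.7,0,0,0,0,0.1,0.2,-0.4,0,0,0,0,0,0,0,0,0,0,0])

```text
t: 16.02
tool_pos: [0.59, -0.2156, 0.0773]
orientation: [-2.286, -1.594, -0.611]
force: [0.4, 0.5, 0.3]
opening: 0.0007
```

```bash
python3 -c "
from pose import *
rep([-59,0,13])"
```

```text
t 16.025 tcp [ 0.59   -0.2156  0.0773] in seat mm [-59.3  -1.7  15.1] turn needed(world) [ 0.008  0.004 -0.005] force [0.4 0.5 0.3] seat-force [ 0.6 -0.2 -0. ] q [-0.72  0.43  1.5   0.49  1.43 -0.49] open 0.000725405920763773
shift cm [-0.11  0.18 -0.17]
```

Emit:
apply_moves(commands=[0.0,0.3,-0.5,0,0,0,0,0,0.1,-0.2,0,0,0,0])

```text
t: 16.27
tool_pos: [0.591, -0.2153, 0.0763]
orientation: [-2.29, -1.6, -0.614]
force: [-11.7, -3.1, 12.7]
opening: -0.0001
```

Emit:
apply_moves(commands=[-0.5,-1.4,2.6,0,0,0,0,-0.7,-1.4,2.9,0,0,0,0,-1.6,2,2,0,0,0,0,-1.6,2,2,0,0,0,0,-1.5,2,0,0,0,0,0,0,0,0,0,0,0,0])

```text
t: 17.02
tool_pos: [0.5311, -0.1798, 0.1723]
orientation: [-2.287, -1.601, -0.615]
force: [0.8, 0.2, -0.0]
opening: 0.0005
```

```bash
python3 -c "
from pose import *
rep([-4,71,35])"
```

```text
t 17.025 tcp [ 0.5311 -0.1798  0.1723] in seat mm [-0.8 66.1 91.1] turn needed(world) [ 0.011  0.01  -0.007] force [ 0.8  0.2 -0. ] seat-force [ 0.4 -0.6 -0.2] q [-0.74  0.15  1.65  0.48  1.55 -0.45] open 0.0005022265498020883
shift cm [ 0.43  2.54 -5.02]
```

Emit:
apply_moves(commands=[0.1,0.8,-1.9,0.01,0.01,-0.007,0,0.2,0.9,-1.9,0,0,0,0,0.1,0.6,-1,0,0,0,0,0,0,0,0,0,0,0])

```text
t: 17.52
tool_pos: [0.5358, -0.1557, 0.1184]
orientation: [-2.285, -1.577, -0.609]
force: [-0.1, -0.1, 0.1]
opening: 0.0007
```

```bash
python3 -c "
from pose import *
rep([-4,71,14])"
```

```text
t 17.525 tcp [ 0.5358 -0.1557  0.1184] in seat mm [-6.7 70.2 32.3] turn needed(world) [-0.002 -0.004  0.002] force [-0.1 -0.1  0.1] seat-force [-0.   0.1  0.2] q [-0.7   0.19  1.71  0.49  1.46 -0.45] open 0.0007322432687506472
shift cm [ 0.33  1.11 -1.45]
```

Emit:
apply_moves(commands=[0.1,0.5,-0.7,0,0,0,0,0.1,0.4,-0.8,0,0,0,0,0.1,0.3,-0.6,0,0,0,0,0,0,0,0,0,0,0])

```text
t: 18.02
tool_pos: [0.5396, -0.148, 0.1036]
orientation: [-2.288, -1.583, -0.609]
force: [-0.1, -0.4, 0.3]
opening: 0.0006
```

```bash
python3 -c "
from pose import *
rep([-4,71,13])"
```

```text
t 18.025 tcp [ 0.5396 -0.148   0.1036] in seat mm [-6.8 69.3 15.2] turn needed(world) [ 0.003 -0.001  0.001] force [-0.1 -0.4  0.3] seat-force [-0.2 -0.   0.5] q [-0.69  0.2   1.72  0.5   1.42 -0.46] open 0.0006438860865871092
shift cm [-0.04  0.39 -0.05]
```

Emit:
apply_moves(commands=[0.0,0.3,-0.5,0,0,0,0,0,0.1,-0.2,0,0,0,0])

```text
t: 18.27
tool_pos: [0.5406, -0.1477, 0.1025]
orientation: [-2.291, -1.589, -0.611]
force: [-14.8, -2.7, 16.6]
opening: 0.0007
```

Emit:
apply_moves(commands=[-0.5,-1.2,2.6,0,0,0,0,-0.6,-1.2,2.8,0,0,0,0,4.1,-1.8,0.8,0,0,0,0,4.1,-1.6,0,0,0,0,0,4,-1.5,0,0,0,0,0,0,0,0,0,0,0,0])

```text
t: 19.02
tool_pos: [0.6554, -0.2219, 0.1636]
orientation: [-2.294, -1.587, -0.614]
force: [-0.4, -0.3, -0.2]
opening: 0.0003
```

```bash
python3 -c "
from pose import *
rep([-4,-71,35])"
```

```text
t 19.025 tcp [ 0.6554 -0.2219  0.1636] in seat mm [ -1.3 -65.   81.4] turn needed(world) [0.008 0.005 0.003] force [-0.4 -0.3 -0.2] seat-force [-0.4  0.2  0.1] q [-0.67  0.48  1.26  0.49  1.56 -0.35] open 0.0002907498855730706
shift cm [ 1.29  1.75 -4.15]
```

Emit:
apply_moves(commands=[0.3,0.5,-1.9,0.008,0.005,0,0,0.4,0.7,-1.6,0,0,0,0,0.2,0.4,-0.6,0,0,0,0,0,0,0,0,0,0,0])

```text
t: 19.52
tool_pos: [0.6627, -0.2027, 0.1178]
orientation: [-2.285, -1.576, -0.61]
force: [0.3, -0.4, 1.3]
opening: 0.0004
```

```bash
python3 -c "
from pose import *
rep([-4,-71,14])"
```

```text
t 19.525 tcp [ 0.6627 -0.2027  0.1178] in seat mm [ -6.5 -65.1  31.4] turn needed(world) [-0.002 -0.003  0.003] force [ 0.3 -0.4  1.3] seat-force [ 0.4 -0.4  1.3] q [-0.64  0.52  1.29  0.5   1.5  -0.36] open 0.0003600910044367437
shift cm [ 0.93  0.81 -1.38]
```

Emit:
apply_moves(commands=[0.5,0.3,-0.6,0,0,0,0,0.3,0.4,-0.8,0,0,0,0,0.1,0.3,-0.6,0,0,0,0,0,0,0,0,0,0,0])

```text
t: 20.02
tool_pos: [0.6732, -0.1962, 0.1043]
orientation: [-2.29, -1.582, -0.614]
force: [-0.4, 0.1, -0.3]
opening: 0.0003
```

```bash
python3 -c "
from pose import *
rep([-4,-71,13])"
```

```text
t 20.025 tcp [ 0.6732 -0.1962  0.1043] in seat mm [ -4.8 -72.7  14.9] turn needed(world) [0.003 0.003 0.003] force [-0.4  0.1 -0.3] seat-force [-0.2  0.4 -0.2] q [-0.62  0.54  1.29  0.51  1.47 -0.36] open 0.0002653495117509782
shift cm [-0.1   0.21 -0.12]
```

Final press, then retract to the viewpoint used before (about [1,-2,158]).

Emit:
apply_moves(commands=[0.0,0.3,-0.5,0,0,0,0,0,0.1,-0.2,0,0,0,0])

```text
t: 20.27
tool_pos: [0.6738, -0.1959, 0.1036]
orientation: [-2.294, -1.587, -0.617]
force: [-10.4, -2.6, 10.7]
opening: 0.0004
```

Emit:
apply_moves(commands=[-0.5,-1.2,2.6,0,0,0,0,-0.6,-1.2,3,0,0,0,0,-2.6,-0.9,4,0,0,0,0,-3,0,3,0,0,0,4,-2.2,-0.5,0.5,0,0,0,4,0,0,0,0,0,0,4,0,0,0,0,0,0,4])

```text
t: 21.15
tool_pos: [0.5825, -0.2311, 0.233]
orientation: [-2.289, -1.585, -0.615]
force: [-0.2, -0.8, -0.5]
opening: 0.0359
```

```bash
python3 look.py w6
```

```text
t 21.15 tcp [ 0.5825 -0.2311  0.233 ] in seat mm [ 3.600e+00 -1.000e-01  1.586e+02] turn needed(world) [0.004 0.004 0.001] force [-0.2 -0.8 -0.5] seat-force [-1.  -0.1 -0. ] q [-0.75  0.3   1.36  0.48  1.68 -0.38] open 0.035854890594462646
shift cm [  1.96   5.26 -10.46]
plate n 9287 slopes [-0.0008  0.0009] h mm 8.561348152353519
rim h 7.233334646446655 2477
plate ext [[-0.0647, -0.0795], [0.0584, 0.0732]]
x1 263 top mm [ 0.3 12.  14. ]
x2 234 top mm [11.5 12.7 13.9]
y1 184 top mm [ 0.6 12.4 14.2]
y2 275 top mm [10.7 12.6 14.4]
```

View pics/w6.png

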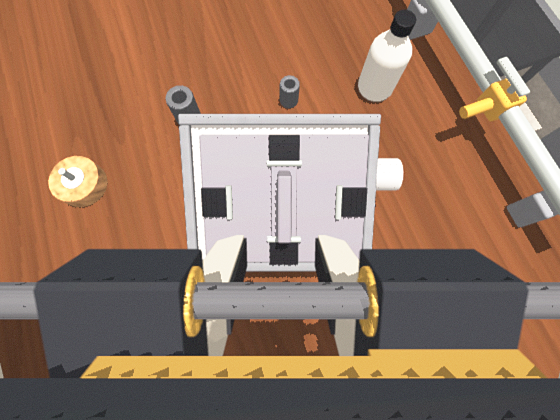

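All four tabs now read 12.0–12.7 mm above the ledge (12.5 is flat), the cover is level, and the bystanders in view look unmoved. I hand it in.

```bash
python3 -c "
from h import *
print(close_job())"
```

```text
the job is handed in; nothing more can be done
None
```

I laid the cover in the sloping frame, pressed all four tabs flat, and handed the job in at about 21 s. I never touched the other things on the bench.

- **Seating:** I gripped the cover by its rib, tilted it 30° to match the frame, and lowered it until the force rose to about 18 N along the frame's normal at the expected height. I released it before pressing any tab. The depth check then showed it level, with its top about 1.3 mm above the rim (1 mm is nominal).
- **Tabs:** I pressed them with the closed fingers, in the order x1, x2, y1, y2. At the last check their tops were 12.0, 12.7, 12.4 and 12.6 mm above the ledge; 12.5 mm is flat. The cover was still level then, within 0.1°, and the gripper was clear.
- **Off-centre resting place:** The cover lies against the lower wall, as allowed. It sits about 3 mm to one side along the long direction, which is within the 4 mm of play.
- **Forces:** The first press (tab x1) reached about 53 N on the fingers, harder than intended but well under the 120 N wrist limit. Readings at the end of the other presses were 15 to 22 N.
- **Doubtful readings:** In the first check after release, the wrist camera's heights were about 2 mm low overall, so I judged the fit against the rim instead. Some low readings near tabs x1 and y1 in the last check were points behind or beside the tabs.
- **Not checked:** The last picture showed both sockets, the oil bottle and the flap wheel apparently unmoved. It did not show the wrench or the air ratchet.

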